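# Sieve the bracket nut into the tilt-out bin under the TV

### The arm

A 7-joint arm with a two-finger parallel gripper is mounted at the origin on the work surface. World frame = base frame: x ahead of the robot, y to its left, z up, the work surface at z = 0. Lengths are in m, angles in degrees, forces in N, time in s.
With the tool pointing down it reaches from about 0.375 to 0.925 m from the base axis. Payload 3.1 kg.
Tool frame: the origin (TCP) lies on the centre line of the jaws, within the pads' length; the fingertips stand 8 mm ahead of it and the grasp point (between the pads) lies 11 mm behind it; z points along the fingers, y is the line along which they close (so a half turn about z gives the same grasp; the last joint's range is limited). The gripper opens to 85 mm and grips with 20 to 120 N. Pads are 22 mm wide; open, the fingers measure 114 mm over their backs; the gripper's body (76 mm by 85 mm) begins 54 mm behind the grasp point. The pads swing forward as they close: fully open they stand 13 mm farther back than shut.
Start: joints at [70.485, 21.939, 2.515, 91.553, -1.026, 66.532, -2.859], TCP at [0.156, -0.631, 0.239] pointing down, gripper open.
Joint ranges: [-149.38, 149.38], [-23.57, 123.04], [-84.95, 90], [0, 143.3], [-89.99, 269.99], [3.08, 112.72], [-163.45, 163.45]. Speed limits (degrees/s): [159.86, 159.86, 180, 180, 180, 180, 180].

### API

Orientations are given as a 3x3 rotation matrix whose columns are the frame's x, y, z axes.
In Python, from station import robot gives the robot as it stands.
- The arm moves only by the tool send_rows, never from a script. Its argument "commands" is one flat list of numbers, 7 for each row, row after row: the opening, from 0 (shut) to 1 (fully open), then the shift along the world's x, y, z each as a share of 100 mm, from -1 to 1, then the turn, a rotation vector about the world's x, y, z each as a share of 30 degrees, from -1 to 1. In form: [fingers, dx, dy, dz, ax, ay, az, fingers, dx, dy, dz, ax, ay, az, ...]. A call has exactly 10 rows; each row is the pose to reach, as a shift and turn from the pose commanded when the call began; what a row does not reach only later rows make up. A row lasts 1/12 s, in which the tool goes at most 41.7 mm and 7.16 degrees, less where a joint would pass 70% of its speed; a pose out of reach is approached as far as the arm can. A call with a number of a shift or a turn outside -1 to 1 is refused whole. A call with a gripper value outside its range is refused whole. The fingers move at their own pace and stop on an object; "squeeze" is the grip in N (left out, the last holds). Time passes only in rows, so rows that repeat a pose let the fingers close, or fill a call up. It gives the time, the measured TCP pose, the force, the opening and the grip force at its end, in the units of the state.
- robot.sense(): the state, without advancing time (a new reading comes with each control period).
- robot.snapshot(name): name is "scene" or "top" or "wrist"; returns a dict with "img" (420x560x3 uint8, red, green, blue), "camera_matrix" (3x3 intrinsics, pixels), "rvec" (rotation vector, rad) and "tvec" (3), from world to camera coordinates, as OpenCV has them. Camera axes: x right, y down, z forward; pixel columns grow to the right and rows downward; lengths in m; the calibration is good to about 2 mm. A picture is of the moment at which its call begins. There is no depth.
- robot.finish_job(): hands the job in; it is judged then, once.
The state is a dict: "time": time; "qpos": joint angles; "qd": joint speeds; "effort": joint torques, N m; "position": TCP position; "tool_rot": TCP orientation; "wrist_force": force on the tool from outside, world axes, zero at the start; "ft_torque": the same for the moment, N m; "opening": finger opening in m; "finger_force": force on a finger pad.
Only numpy, scipy, OpenCV 4.12 (cv2) and the standard library are available. Lean on these libraries where they do the work, as an engineer would, in place of code of your own. Each camera call takes 0.05 s, during which the arm holds its last target. There are 200 camera calls.

### The job

A brass nut from the TV bracket is mixed in with a big washer in the teal sorting sieve. Carry the sieve by its handle, steady and level, over the half-open beige tilt-out bin and shake it side to side there until the nut drops through into the bin. Then set the sieve down gently, flat on the table with the washer still in it, and let go.

Things in the scene. Friction and masses are not known exactly. Their poses are not given: they have to be found in the camera images.
- sieve: Teal square sieve, 180 g. Origin: centre of underside, handle along +y. Outside 104 x 104, walls 4 thick, 36 high. Handle bar 20 wide (x), y 52 to 128, z 18 to 36; grip across it near y=80, 30 N or more. Smooth steel floor, top z=14, 5 thick: solid strip |x|<14 along y; on each side a row of 3 holes, |x| 14 to 40, each 26 x 27. Table z=0; it may go back where it stood. (mm)
- nut: Brass hexagon nut 17 mm across, 9 high, 12 g; fits the holes. Origin: centre of underside. Lies loose on the sieve's strip, near x=0, y=-27 of the sieve. Friction about 0.3: it stays put if the sieve is moved smoothly (under 2 m/s2) and level within 10 deg; shaking along the sieve's x above 4 m/s2 (e.g. 50 mm strokes of 0.2 s, several there and back) slides it into a hole.
- washer: Dark steel washer, 44 mm across, 17 mm hole, 4 mm thick, 35 g, lying loose and flat in the sieve near x = 0, y = 20 mm of the sieve (handle side). Origin: centre of its underside. It does not fit through the sieve's holes.
- bin_mouth (a point): Mid mouth of the beige bin leaning 39-47 deg out of a fixed cabinet (245 mm high, front to about +y) on the robot's right. x: along the front; y: out of the panel, tilted down; z: up along it. Seen from above the mouth spans 150 mm each way in x, 55 mm to cabinet and panel edge. Point is 0.19 m up, panel edge below. Sieve's underside at 0.26 m clears all; nut may drop from there. Stiff hinge.
Things that resemble listed ones, but are neither listed nor needed, are in the scene too. There is more than one size of the sieve; the one meant has the size given above. There is more than one size of the washer; the job needs the smaller.

How it is judged:
By the outcome, as a careful person would: the job done as asked, in the order asked, and still so for the second after the job is handed in, with the robot touching nothing.
It also fails if it takes over 69 s, if anything falls off the work surface, if the arm or the gripper's body presses on something with over 40 N, if the wrist force passes 120 N, or if a joint passes its speed limit or range.

## Working session

There is one attempt and no reset: what is moved stays moved. The work goes in short steps, Python scripts to look and compute and a tool call to move; the robot and the scene stay as the last step left them, time stands still between calls to the robot, and variables do not carry over. Pictures are saved under pics/ and viewed, at most 12 in all, crops included, and the job is handed in when it is done.

Besides the shell and the picture viewer there is one more tool, called after "Request:" in YAML: its name, and indented under it one key for each argument. send_rows: Moves the arm, as the interface text tells. Its arguments: {"type":"object","properties":{"commands":{"type":"array"},"squeeze":{"type":"number"}},"required":["commands"]}

```bash
mkdir -p pics; cat > h.py <<'E'
import numpy as np, cv2, pickle
from station import robot
def snap(n,f):
    s=robot.snapshot(n); pickle.dump(s,open(f'pics/{f}.pkl','wb')); cv2.imwrite(f'pics/{f}.png',s['img'][:,:,::-1]); return s
def load(f): return pickle.load(open(f'pics/{f}.pkl','rb'))
def ray(s,uv):
    R=cv2.Rodrigues(np.array(s['rvec'],float))[0]; t=np.array(s['tvec'],float).ravel()
    d=R.T@np.linalg.inv(s['camera_matrix'])@[uv[0],uv[1],1]; return -R.T@t,d/np.linalg.norm(d)
def atz(s,uv,z):
    c,d=ray(s,uv); return c+d*(z-c[2])/d[2]
def tri(*p):
    A=np.zeros((3,3));b=np.zeros(3)
    for s,uv in p:
        c,d=ray(s,uv);P=np.eye(3)-np.outer(d,d);A+=P;b+=P@c
    x=np.linalg.solve(A,b); return x,[np.linalg.norm((np.eye(3)-np.outer(ray(s,uv)[1],ray(s,uv)[1]))@(x-ray(s,uv)[0])) for s,uv in p]
def proj(s,X): return cv2.projectPoints(np.array(X,float).reshape(-1,3),np.array(s['rvec'],float),np.array(s['tvec'],float),np.array(s['camera_matrix'],float),None)[0].reshape(-1,2)
E
python3 - <<'E'
from h import *
a=snap('scene','s0');b=snap('top','t0');w=snap('wrist','w0')
cv2.imwrite('pics/m0.png',np.vstack([np.hstack([a['img'],b['img']])])[:,:,::-1])
print(robot.sense())
E
```

```text
{'time': 0.15, 'qpos': array([70.48442228, 21.98244109,  2.51358281, 91.6280566 , -1.0265207 ,
       66.53167777, -2.8600044 ]), 'qd': array([ 0.040583  , -0.10849907, -0.0056173 , -0.33001189, -0.01454176,
       -0.06468492, -0.0559683 ]), 'effort': array([ 2.08370511e-03, -4.34053588e+01,  1.02698877e+00, -2.49977142e+01,
        1.07401385e-02,  7.25560196e-03, -8.60838952e-06]), 'position': array([ 0.1560996 , -0.63023448,  0.23816498]), 'tool_rot': array([[ 9.70658916e-01,  2.40459786e-01, -6.00864699e-04],
       [ 2.40460515e-01, -9.70656860e-01,  2.00026699e-03],
       [-1.02249671e-04, -2.08606122e-03, -9.99997819e-01]]), 'wrist_force': array([ 0.05507067,  0.23234172, -0.28573394]), 'ft_torque': array([ 0.02644851, -0.01247777,  0.02291721]), 'finger_force': 0.0, 'opening': 0.08516248468041523}
```

View pics/s0.png

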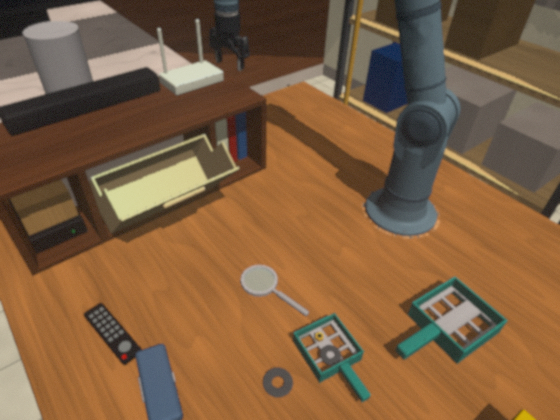

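View pics/t0.png

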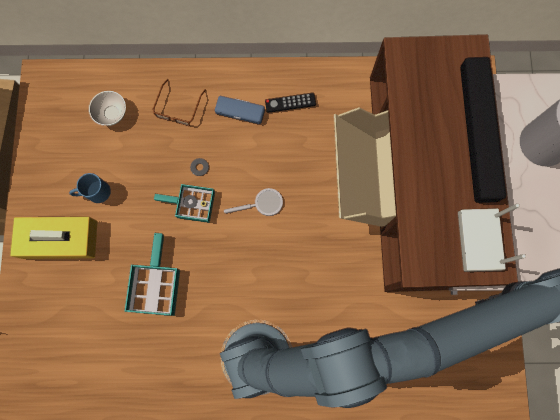

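The scene view shows the small sieve with nut and washer at about (328,350). The top view shows it at (195,204) with the handle to the left, a bigger decoy sieve at (153,290), and the bin at (365,167). Next I'll look at enlarged crops.

```bash
python3 - <<'E'
from h import *
a=load('s0')['img'];b=load('t0')['img']
c=lambda i,x,y,w,h,k: cv2.resize(i[y:y+h,x:x+w],None,fx=k,fy=k,interpolation=cv2.INTER_CUBIC)
A=c(a,285,305,100,100,4);B=c(b,145,160,100,100,4)
cv2.imwrite('pics/c0.png',np.hstack([A,B])[:,:,::-1])
C=c(a,80,120,170,130,2.35)
D=c(b,325,90,85,65*2,2.35*1)
D=c(b,320,90,130,150,2.6)
C=cv2.resize(a[120:250,80:250],(440,336));D=cv2.resize(b[95:240,320:460],(340,352))
m=np.zeros((352,780,3),np.uint8);m[:336,:440]=C;m[:,440:]=D
cv2.imwrite('pics/c1.png',m[:,:,::-1])
E
```

```text
(no output)
```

View pics/c0.png

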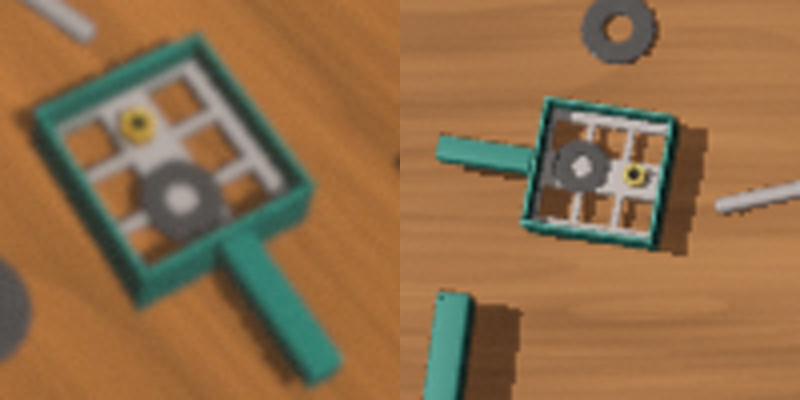

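View pics/c1.png

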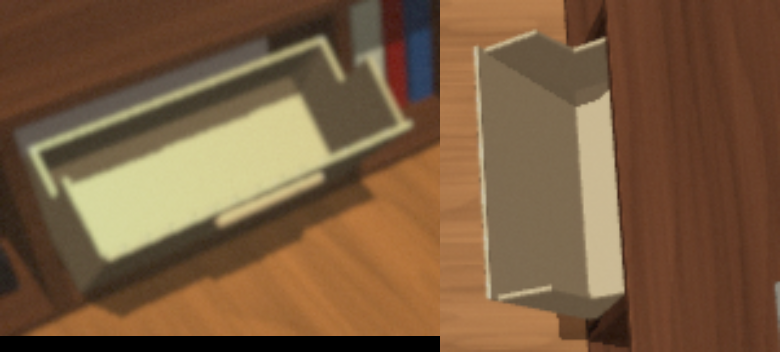

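```bash
python3 - <<'E'
from h import *
s=load('s0');t=load('t0')
P={'h+':((320,380.75),(181.75,184.5)),'h-':((363.25,351.25),(176,216.75)),'f-':((334.5,314.25),(209.25,221.75)),'f+':((294.5,333),(214,189.5)),
'hend':((366,398),(154.3,197.3)),
'panA':((120.6,221.3),(336.5,114.4)),'panB':((238.4,167.6),(340.6,217.3)),'nut':((319.3,336),(203.7,203.7)),'wash':((330.5,354.5),(190.3,201.5))}
for k,(a,b) in P.items():
    x,e=tri((s,a),(t,b)); print(k,x.round(4),np.round(e,4),atz(s,a,.036).round(3),atz(t,b,.036).round(3))
# bin wall line on cabinet at z guesses
for uv in [(386,112),(392,218),(395,165)]: print(atz(t,uv,.2).round(3),atz(t,uv,.245).round(3))
w=load('w0'); R=robot.sense()
Rw=cv2.Rodrigues(np.array(w['rvec']))[0]; c=-Rw.T@w['tvec']; print('wristcam',c-R['position'],(R['tool_rot'].T@(c-R['position'])), R['tool_rot'].T@Rw.T)
E
```

```text
h+ [0.5294 0.2394 0.0162] [0.0015 0.0015] [0.536 0.247 0.036] [0.525 0.234 0.036]
h- [0.4229 0.2507 0.0292] [0.0011 0.0011] [0.426 0.254 0.036] [0.422 0.248 0.036]
f- [0.4065 0.1489 0.0239] [0.0023 0.0023] [0.412 0.156 0.036] [0.406 0.145 0.036]
f+ [0.5084 0.1349 0.0298] [0.0019 0.0019] [0.51  0.139 0.036] [0.508 0.133 0.036]
hend [0.4867 0.3203 0.0274] [0.0002 0.0002] [0.491 0.322 0.036] [0.484 0.318 0.036]
panA [ 0.6966 -0.2413  0.1687] [0.0016 0.0016] [ 0.664 -0.389  0.036] [ 0.754 -0.257  0.036]
panB [ 0.387  -0.243   0.1773] [0.0017 0.0017] [ 0.283 -0.402  0.036] [ 0.416 -0.26   0.036]
nut [0.466  0.1674 0.0189] [0.0012 0.0012] [0.474 0.175 0.036] [0.463 0.164 0.036]
wash [0.4743 0.2108 0.0146] [0.0015 0.0015] [0.483 0.219 0.036] [0.47  0.206 0.036]
[ 0.691 -0.381  0.2  ] [ 0.672 -0.371  0.245]
[ 0.381 -0.383  0.2  ] [ 0.372 -0.373  0.245]
[ 0.532 -0.399  0.2  ] [ 0.518 -0.388  0.245]
wristcam [0.07853344 0.01921067 0.13509023] [ 8.08347830e-02 -4.46421604e-05 -1.35098699e-01] [[ 9.01627520e-05 -9.50132363e-01 -3.11846894e-01]
 [ 9.99999987e-01  1.27067896e-04 -9.80242853e-05]
 [ 1.32761774e-04 -3.11846881e-01  9.50132362e-01]]
```

```bash
python3 - <<'E'
from h import *
s=load('s0');t=load('t0')
print(tri((s,(160,30)),(t,(515,209))),tri((s,(199,22)),(t,(520,258))),tri((s,(265,98)),(t,(386,290))))
print(proj(t,[robot.sense()['position']]),proj(s,[robot.sense()['position']]))
x=np.array([.986,-.165,0]);y=np.array([.165,.986,0]);c=np.array([.467,.194,0])
for q in ([-52,-52],[52,-52],[52,52],[-52,52],[-10,128],[10,128],[0,-27],[0,20]):
    X=c+(x*q[0]+y*q[1])/1000+[0,0,.036 if abs(q[0])>1 else .02]; print(q,proj(s,X)[0].round(1),proj(t,X)[0].round(1))
E
```

```text
(array([ 0.36429467, -0.63343519,  0.39332999]), [np.float64(0.0026337646766322236), np.float64(0.0026337646766320996)]) (array([ 0.24631976, -0.632231  ,  0.39345638]), [np.float64(0.0005513563455092782), np.float64(0.0005513563455093393)]) (array([ 0.19491999, -0.35819924,  0.25556603]), [np.float64(0.01777932896836765), np.float64(0.017779328968367723)])
[[495.15823605 299.5478859 ]] [[229.01911714  67.53895405]]
[-52, -52] [334.7 311.7] [207.3 221.3]
[52, -52] [293.1 331.2] [213.5 189. ]
[52, 52] [320.3 373.8] [180.9 183.9]
[-52, 52] [363.9 350.9] [174.2 216.1]
[-10, 128] [370.7 393.9] [153.  199.3]
[10, 128] [362.  398.9] [154.4 193.1]
[0, -27] [320.  334.7] [203.3 204.9]
[0, 20] [332.5 352.9] [188.6 202.6]
```

Request:
send_rows:
  commands: [1,0,0.1,0.06,0,0,0,1,0,0.2,0.12,0,0,0,1,0,0.3,0.18,0,0,0,1,0,0.4,0.24,0,0,0,1,0,0.5,0.3,0,0,0,1,0,0.6,0.36,0,0,0,1,0,0.7,0.42,0,0,0,1,0,0.8,0.48,0,0,0,1,0,0.9,0.54,0,0,0,1,0,1,0.6,0,0,0]

```text
time: 0.98
position: [0.1563, -0.5299, 0.3]
tool_rot: [[0.971, 0.24, 0.0], [0.24, -0.971, -0.0], [0.0, 0.0, -1.0]]
wrist_force: [-0.1, 0.6, 1.3]
opening: 0.0854
finger_force: 0.0
```

Request:
send_rows:
  commands: [1,0.08,0.1,0.06,0,0,0.1,1,0.16,0.2,0.12,0,0,0.2,1,0.24,0.3,0.18,0,0,0.3,1,0.32,0.4,0.24,0,0,0.4,1,0.4,0.5,0.3,0,0,0.5,1,0.48,0.6,0.36,0,0,0.6,1,0.56,0.7,0.42,0,0,0.7,1,0.64,0.8,0.48,0,0,0.8,1,0.72,0.9,0.54,0,0,0.9,1,0.8,1,0.6,0,0,1]

```text
time: 1.82
position: [0.2365, -0.4299, 0.3599]
tool_rot: [[0.719, 0.695, -0.0], [0.695, -0.719, -0.0], [-0.0, 0.0, -1.0]]
wrist_force: [0.7, 0.2, -0.1]
opening: 0.0854
finger_force: 0.0
```

Request:
send_rows:
  commands: [1,0.1,0.1,0,0,0,0.1,1,0.2,0.2,0,0,0,0.2,1,0.3,0.3,0,0,0,0.3,1,0.4,0.4,0,0,0,0.4,1,0.5,0.5,0,0,0,0.5,1,0.6,0.6,0,0,0,0.6,1,0.7,0.7,0,0,0,0.7,1,0.8,0.8,0,0,0,0.8,1,0.9,0.9,0,0,0,0.9,1,1,1,0,0,0,1]

```text
time: 2.65
position: [0.3373, -0.3299, 0.3593]
tool_rot: [[0.272, 0.962, 0.0], [0.962, -0.272, 0.0], [0.0, 0.0, -1.0]]
wrist_force: [-0.0, -0.8, 0.9]
opening: 0.0852
finger_force: 0.0
```

Request:
send_rows:
  commands: [1,0.1,0.1,0,0,0,0.02,1,0.2,0.2,0,0,0,0.04,1,0.3,0.3,0,0,0,0.06,1,0.4,0.4,0,0,0,0.08,1,0.5,0.5,0,0,0,0.1,1,0.6,0.6,0,0,0,0.12,1,0.7,0.7,0,0,0,0.14,1,0.8,0.8,0,0,0,0.16,1,0.9,0.9,0,0,0,0.18,1,1,1,0,0,0,0.2]

```text
time: 3.48
position: [0.4373, -0.2299, 0.3593]
tool_rot: [[0.174, 0.985, 0.0], [0.985, -0.174, 0.0], [0.0, 0.0, -1.0]]
wrist_force: [0.5, 0.2, -0.5]
opening: 0.0857
finger_force: 0.0
```

Request:
send_rows:
  commands: [1,0.05,0.1,0,0,0,0,1,0.1,0.2,0,0,0,0,1,0.15,0.3,0,0,0,0,1,0.2,0.4,0,0,0,0,1,0.25,0.5,0,0,0,0,1,0.3,0.6,0,0,0,0,1,0.35,0.7,0,0,0,0,1,0.4,0.8,0,0,0,0,1,0.4,0.9,0,0,0,0,1,0.4,1,0,0,0,0]

```text
time: 4.32
position: [0.4764, -0.1298, 0.3592]
tool_rot: [[0.175, 0.985, -0.0], [0.985, -0.175, 0.0], [0.0, -0.0, -1.0]]
wrist_force: [0.4, 0.6, -0.4]
opening: 0.0851
finger_force: 0.0
```

Request:
send_rows:
  commands: [1,0,0.1,-0.06,0,0,0,1,0,0.2,-0.12,0,0,0,1,0,0.3,-0.18,0,0,0,1,0,0.4,-0.24,0,0,0,1,0,0.5,-0.3,0,0,0,1,0,0.6,-0.36,0,0,0,1,0,0.7,-0.42,0,0,0,1,0,0.8,-0.48,0,0,0,1,0,0.9,-0.54,0,0,0,1,0,1,-0.6,0,0,0]

```text
time: 5.15
position: [0.4763, -0.0299, 0.2987]
tool_rot: [[0.175, 0.985, -0.0], [0.985, -0.175, 0.0], [0.0, -0.0, -1.0]]
wrist_force: [-0.1, -0.2, 0.8]
opening: 0.0851
finger_force: 0.0
```

Request:
send_rows:
  commands: [1,0,0.1,-0.06,0,0,0,1,0,0.2,-0.12,0,0,0,1,0,0.3,-0.18,0,0,0,1,0,0.4,-0.24,0,0,0,1,0,0.5,-0.3,0,0,0,1,0,0.6,-0.36,0,0,0,1,0,0.7,-0.42,0,0,0,1,0,0.8,-0.48,0,0,0,1,0,0.9,-0.54,0,0,0,1,0,1,-0.6,0,0,0]

```text
time: 5.98
position: [0.4762, 0.0701, 0.2387]
tool_rot: [[0.175, 0.985, 0.0], [0.985, -0.175, 0.0], [0.0, 0.0, -1.0]]
wrist_force: [-0.3, 1.1, -0.5]
opening: 0.0852
finger_force: 0.0
```

Request:
send_rows:
  commands: [1,0,0.1,0,0,0,0,1,0,0.2,0,0,0,0,1,0,0.3,0,0,0,0,1,0,0.4,0,0,0,0,1,0,0.5,0,0,0,0,1,0,0.6,0,0,0,0,1,0,0.7,0,0,0,0,1,0,0.8,0,0,0,0,1,0,0.9,0,0,0,0,1,0,1,0,0,0,0]

```text
time: 6.82
position: [0.4763, 0.17, 0.2393]
tool_rot: [[0.175, 0.985, -0.0], [0.985, -0.175, 0.0], [0.0, -0.0, -1.0]]
wrist_force: [0.9, 0.9, -0.5]
opening: 0.0855
finger_force: 0.0
```

```bash
python3 - <<'E'
from h import *
w=snap('wrist','w1');r=robot.sense();print(r['time'],r['position'],r['tool_rot'],r['qpos'])
cv2.imwrite('pics/w1.png',cv2.resize(w['img'],(784,588))[:,:,::-1])
E
```

```text
6.8667 [0.47593507 0.17281139 0.23953839] [[ 1.72018506e-01  9.85093619e-01  4.42761497e-04]
 [ 9.85090645e-01 -1.72019074e-01  2.42078538e-03]
 [ 2.46086365e-03  1.97403254e-05 -9.99996972e-01]] [ 16.5558802   10.41522092 -44.63873202 109.29541608   8.0429068
  63.39321978 -41.12237556]
```

View pics/w1.png

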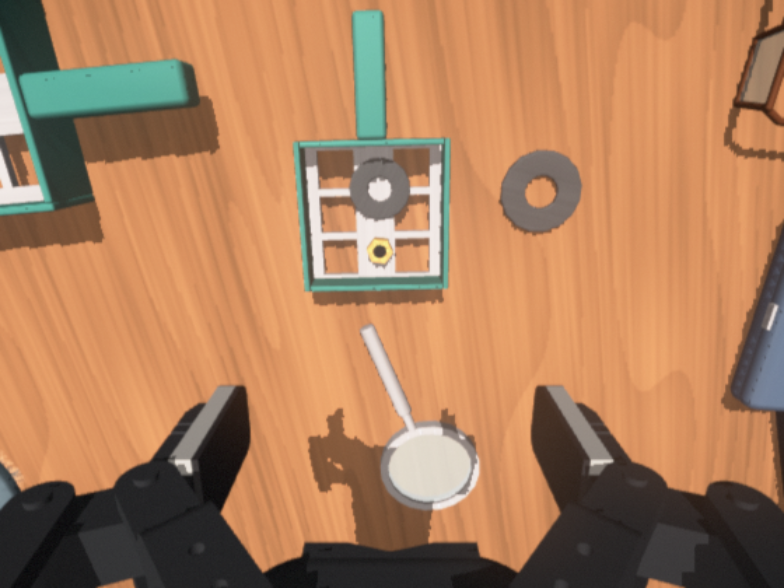

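The wrist view shows the sieve's rim corners at (296,144), (449,139), (447,286) and (306,289). The handle runs from (370,137) to (368,13), and the nut is at (379,251) on the strip.

```bash
python3 - <<'E'
from h import *
w=load('w1');s=load('s0');t=load('t0')
P={'h-':(296,144),'h+':(449,139),'f+':(447,286),'f-':(306,289),'hendL':(354,13),'hendR':(383,13),'hrootL':(356.5,137),'hrootR':(385,136)}
Q={'h+':((320,380.75),(181.75,184.5)),'h-':((363.25,351.25),(176,216.75)),'f-':((334.5,314.25),(209.25,221.75)),'f+':((294.5,333),(214,189.5))}
for k,p in P.items():
    p=np.array(p)/1.4; print(k,atz(w,p,.036).round(4), tri((w,p),(t,Q[k][1]),(s,Q[k][0]))[0].round(4) if k in Q else '')
E
```

```text
h- [0.4287 0.252  0.036 ] [0.4245 0.2513 0.0287]
h+ [0.5284 0.2374 0.036 ] [0.5298 0.2385 0.0166]
f+ [0.513  0.1373 0.036 ] [0.5102 0.1353 0.0307]
f- [0.4123 0.1529 0.036 ] [0.4074 0.149  0.0232]
hendL [0.4814 0.3204 0.036 ] 
hendR [0.4989 0.3173 0.036 ] 
hrootL [0.4688 0.2493 0.036 ] 
hrootR [0.4873 0.2466 0.036 ]
```

Request:
send_rows:
  commands: [1,0.01,0.1,-0.05,0,0,0,1,0.02,0.2,-0.1,0,0,0,1,0.03,0.3,-0.15,0,0,0,1,0.04,0.4,-0.2,0,0,0,1,0.05,0.5,-0.25,0,0,0,1,0.06,0.6,-0.3,0,0,0,1,0.07,0.7,-0.35,0,0,0,1,0.08,0.8,-0.4,0,0,0,1,0.08,0.9,-0.5,0,0,0,1,0.08,1,-0.6,0,0,0]

```text
time: 7.7
position: [0.4848, 0.2697, 0.1791]
tool_rot: [[0.176, 0.984, 0.001], [0.984, -0.176, 0.0], [0.0, 0.001, -1.0]]
wrist_force: [0.1, -0.8, 0.5]
opening: 0.0854
finger_force: 0.0
```

Request:
send_rows:
  commands: [1,0,0.03,-0.12,0,0,0,1,0,0.03,-0.24,0,0,0,1,0,0.03,-0.36,0,0,0,1,0,0.03,-0.48,0,0,0,1,0,0.03,-0.6,0,0,0,1,0,0.03,-0.72,0,0,0,1,0,0.03,-0.84,0,0,0,1,0,0.03,-0.95,0,0,0,1,0,0.03,-1,0,0,0,1,0,0.03,-1,0,0,0]

```text
time: 8.53
position: [0.4833, 0.2713, 0.0775]
tool_rot: [[0.175, 0.985, -0.003], [0.985, -0.175, -0.001], [-0.002, -0.002, -1.0]]
wrist_force: [-0.0, 0.2, -0.3]
opening: 0.0855
finger_force: 0.0
```

```bash
python3 - <<'E'
from h import *
w=snap('wrist','w2');r=robot.sense();print(r['time'],r['position'])
cv2.imwrite('pics/w2.png',w['img'][:,:,::-1])
E
```

```text
8.5833 [0.48384817 0.27186969 0.0785404 ]
```

View pics/w2.png

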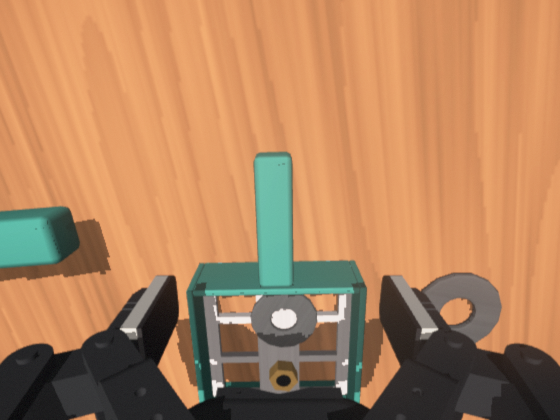

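Request:
send_rows:
  commands: [1,0,0.02,-0.1,0,0,0,1,0,0.02,-0.2,0,0,0,1,0,0.02,-0.3,0,0,0,1,0,0.02,-0.4,0,0,0,1,0,0.02,-0.5,0,0,0,1,0,0.02,-0.55,0,0,0,1,0,0.02,-0.6,0,0,0,1,0,0.02,-0.61,0,0,0,1,0,0.02,-0.61,0,0,0,0.6,0,0.02,-0.61,0,0,0]

```text
time: 9.42
position: [0.4846, 0.2743, 0.0185]
tool_rot: [[0.175, 0.985, 0.001], [0.985, -0.175, 0.0], [0.001, 0.0, -1.0]]
wrist_force: [0.7, -0.0, -0.2]
opening: 0.0756
finger_force: 0.0
```

Request:
send_rows:
  commands: [0.5,0,0,0,0,0,0,0.42,0,0,0,0,0,0,0.36,0,0,0,0,0,0,0.3,0,0,0,0,0,0,0.24,0,0,0,0,0,0,0.18,0,0,0,0,0,0,0.1,0,0,0,0,0,0,0,0,0,0,0,0,0,0,0,0,0,0,0,0,0,0,0,0,0,0,0]
  squeeze: 70

```text
time: 10.25
position: [0.484, 0.2744, 0.0186]
tool_rot: [[0.175, 0.985, -0.0], [0.985, -0.175, 0.0], [0.0, -0.0, -1.0]]
wrist_force: [-2.7, 0.0, 5.3]
opening: 0.0186
finger_force: 68.4
```

Request:
send_rows:
  commands: [0,0,0,0.02,0,0,0,0,0,0,0.06,0,0,0,0,0,0,0.12,0,0,0,0,0,0,0.2,0,0,0,0,0,0,0.3,0,0,0,0,0,0,0.4,0,0,0,0,0,0,0.48,0,0,0,0,0,0,0.54,0,0,0,0,0,0,0.58,0,0,0,0,0,0,0.6,0,0,0]

```text
time: 11.08
position: [0.4848, 0.2743, 0.0793]
tool_rot: [[0.175, 0.985, 0.001], [0.985, -0.175, 0.001], [0.001, 0.001, -1.0]]
wrist_force: [-1.1, 0.3, -1.4]
opening: 0.0189
finger_force: 68.4
```

```bash
python3 - <<'E'
from h import *
w=snap('wrist','w3');s=snap('scene','s3');r=robot.sense();print(r['time'],r['position'],r['wrist_force'],r['finger_force'])
cv2.imwrite('pics/w3.png',np.hstack([cv2.resize(w['img'],(480,360)),cv2.resize(s['img'][240:400,260:400],(315,360))])[:,:,::-1])
E
```

```text
11.1833 [0.48444294 0.27409145 0.07861268] [ 0.73891909 -0.56114287 -4.41063711] 68.40641856193542
```

View pics/w3.png

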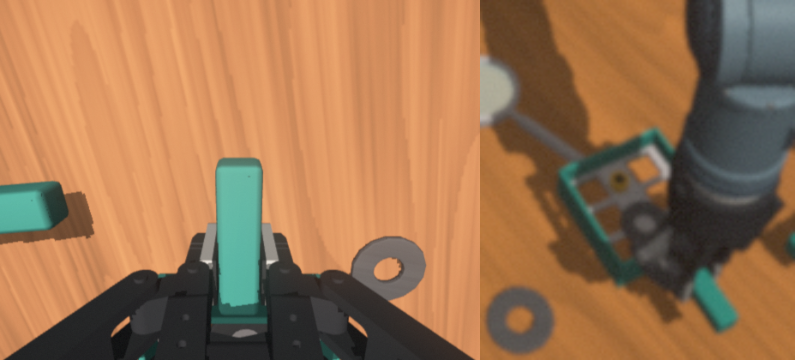

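Request:
send_rows:
  commands: [0,0,-0.03,0.02,0,0,0,0,0,-0.09,0.06,0,0,0,0,0,-0.18,0.12,0,0,0,0,0,-0.29,0.2,0,0,0,0,0,-0.41,0.28,0,0,0,0,0,-0.53,0.36,0,0,0,0,0,-0.65,0.44,0,0,0,0,0,-0.77,0.53,0,0,0,0,0,-0.89,0.61,0,0,0,0,0,-1,0.69,0,0,0]

```text
time: 12.02
position: [0.4841, 0.172, 0.1478]
tool_rot: [[0.176, 0.984, -0.0], [0.984, -0.176, -0.001], [-0.001, -0.0, -1.0]]
wrist_force: [0.5, -0.2, -2.2]
opening: 0.0187
finger_force: 68.4
```

Request:
send_rows:
  commands: [0,0,-0.1,0.07,0,0,0,0,0,-0.2,0.14,0,0,0,0,0.01,-0.3,0.21,0,0,0,0,0.02,-0.4,0.28,0,0,0,0,0.04,-0.5,0.35,0,0,0,0,0.06,-0.6,0.42,0,0,0,0,0.08,-0.7,0.49,0,0,0,0,0.1,-0.8,0.56,0,0,0,0,0.12,-0.9,0.63,0,0,0,0,0.14,-1,0.7,0,0,0]

```text
time: 12.85
position: [0.4976, 0.0726, 0.2176]
tool_rot: [[0.176, 0.984, -0.001], [0.984, -0.176, -0.001], [-0.001, -0.001, -1.0]]
wrist_force: [0.1, -0.4, -2.3]
opening: 0.019
finger_force: 68.4
```

Request:
send_rows:
  commands: [0,0.02,-0.1,0.07,0,0,0,0,0.04,-0.2,0.14,0,0,0,0,0.06,-0.3,0.21,0,0,0,0,0.08,-0.4,0.28,0,0,0,0,0.1,-0.5,0.35,0,0,0,0,0.12,-0.6,0.42,0,0,0,0,0.14,-0.7,0.49,0,0,0,0,0.16,-0.8,0.56,0,0,0,0,0.18,-0.9,0.62,0,0,0,0,0.2,-1,0.66,0,0,0]

```text
time: 13.68
position: [0.5187, -0.0269, 0.2842]
tool_rot: [[0.175, 0.985, 0.001], [0.985, -0.175, -0.0], [-0.0, 0.001, -1.0]]
wrist_force: [0.6, 0.6, -2.3]
opening: 0.0188
finger_force: 68.4
```

Request:
send_rows:
  commands: [0,0.02,-0.1,0.01,0,0,0,0,0.04,-0.2,0.02,0,0,0,0,0.06,-0.3,0.02,0,0,0,0,0.08,-0.4,0.02,0,0,0,0,0.1,-0.5,0.02,0,0,0,0,0.12,-0.6,0.02,0,0,0,0,0.14,-0.7,0.02,0,0,0,0,0.16,-0.8,0.02,0,0,0,0,0.18,-0.9,0.02,0,0,0,0,0.2,-1,0.02,0,0,0]

```text
time: 14.52
position: [0.5385, -0.1269, 0.2852]
tool_rot: [[0.175, 0.985, -0.0], [0.985, -0.175, 0.0], [0.0, -0.0, -1.0]]
wrist_force: [-0.8, 0.4, -2.1]
opening: 0.0185
finger_force: 68.4
```

Request:
send_rows:
  commands: [0,0.02,-0.1,0,0,0,0,0,0.05,-0.2,0,0,0,0,0,0.08,-0.3,0,0,0,0,0,0.11,-0.4,0,0,0,0,0,0.14,-0.5,0,0,0,0,0,0.16,-0.59,0,0,0,0,0,0.18,-0.66,0,0,0,0,0,0.19,-0.71,0,0,0,0,0,0.2,-0.73,0,0,0,0,0,0.2,-0.74,0,0,0]

```text
schema error: expected a multiple of 7 numbers
```

```bash
python3 - <<'E'
from h import *
w=snap('top','t4');s=snap('scene','s4');r=robot.sense();print(r['time'],r['position'],r['tool_rot'][:,2],r['finger_force'])
cv2.imwrite('pics/c4.png',np.hstack([cv2.resize(w['img'][90:240,290:440],(400,400)),cv2.resize(s['img'][90:240,80:230],(400,400))])[:,:,::-1])
E
```

```text
14.6167 [ 0.53836333 -0.12905927  0.28505988] [-1.84149990e-04 -9.37747454e-04 -9.99999543e-01] 68.45777750015259
```

View pics/c4.png

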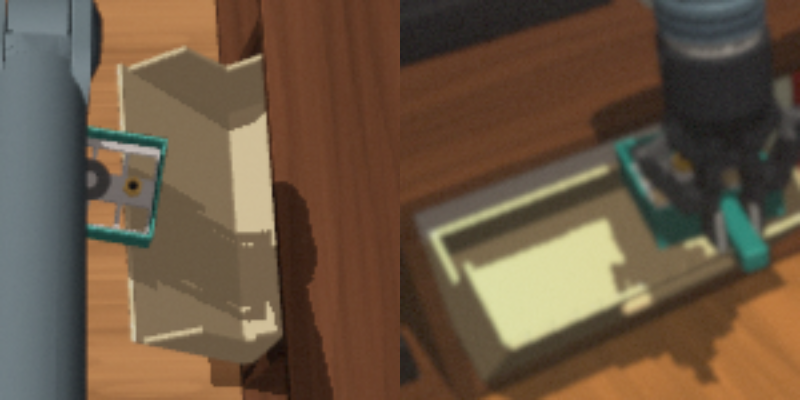

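The nut is still on the strip, at (132,185) in the left crop. The last call was malformed and refused, so the sieve is still 73 mm short of the drop point. I'll finish the approach.

Request:
send_rows:
  commands: [0,0.01,-0.02,0,0,0,0,0,0.02,-0.06,0,0,0,0,0,0.04,-0.13,0,0,0,0,0,0.06,-0.23,0,0,0,0,0,0.09,-0.35,0,0,0,0,0,0.12,-0.47,0,0,0,0,0,0.15,-0.58,0,0,0,0,0,0.17,-0.66,0,0,0,0,0,0.19,-0.71,0,0,0,0,0,0.2,-0.73,0,0,0,0]

```text
time: 15.45
position: [0.5583, -0.2007, 0.285]
tool_rot: [[0.177, 0.984, -0.0], [0.984, -0.177, 0.0], [0.0, -0.0, -1.0]]
wrist_force: [0.1, 0.1, -2.7]
opening: 0.0187
finger_force: 68.5
```

Request:
send_rows:
  commands: [0,0.25,-0.04,0,0,0,0,0,0.25,-0.04,0,0,0,0,0,-0.25,0.04,0,0,0,0,0,-0.25,0.04,0,0,0,0,0,0.25,-0.04,0,0,0,0,0,0.25,-0.04,0,0,0,0,0,-0.25,0.04,0,0,0,0,0,-0.25,0.04,0,0,0,0,0,0.0,0,0,0,0,0,0,0,0,0,0,0,0]

```text
time: 16.28
position: [0.559, -0.1981, 0.2838]
tool_rot: [[0.174, 0.985, 0.0], [0.985, -0.174, 0.001], [0.001, -0.0, -1.0]]
wrist_force: [1.6, 0.7, -1.0]
opening: 0.0187
finger_force: 70.1
```

```bash
python3 - <<'E'
from h import *
w=snap('top','t5');s=snap('scene','s5');r=robot.sense();print(r['time'],r['position'],r['tool_rot'][:,2],r['finger_force'])
cv2.imwrite('pics/c5.png',np.hstack([cv2.resize(w['img'][110:210,320:420],(400,400),interpolation=2),cv2.resize(s['img'][110:230,100:220],(400,400),interpolation=2)])[:,:,::-1])
E
```

```text
16.3833 [ 0.55861741 -0.19809819  0.28563128] [ 2.52444066e-04  5.27129294e-04 -9.99999829e-01] 70.05879521369934
```

View pics/c5.png

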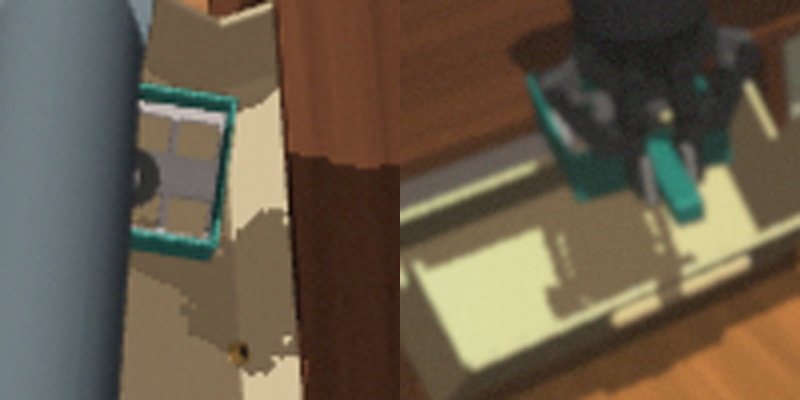

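The left crop shows the nut lying in the bin at (238,352) and the washer still in the sieve at (145,175). Carrying the sieve back now.

Request:
send_rows:
  commands: [0,0,0.03,0,0,0,0,0,-0.01,0.09,0,0,0,0,0,-0.02,0.18,0,0,0,0,0,-0.04,0.29,0,0,0,0,0,-0.06,0.41,0,0,0,0,0,-0.08,0.53,0,0,0,0,0,-0.1,0.65,0,0,0,0,0,-0.12,0.77,0,0,0,0,0,-0.14,0.89,0,0,0,0,0,-0.16,1,0,0,0,0]

```text
time: 17.22
position: [0.542, -0.0972, 0.2853]
tool_rot: [[0.174, 0.985, 0.0], [0.985, -0.174, 0.0], [0.0, 0.0, -1.0]]
wrist_force: [0.2, 0.5, -1.4]
opening: 0.0186
finger_force: 70.0
```

Request:
send_rows:
  commands: [0,-0.02,0.1,-0.01,0,0,0,0,-0.04,0.2,-0.04,0,0,0,0,-0.06,0.3,-0.09,0,0,0,0,-0.08,0.4,-0.15,0,0,0,0,-0.1,0.5,-0.21,0,0,0,0,-0.12,0.6,-0.28,0,0,0,0,-0.14,0.7,-0.35,0,0,0,0,-0.16,0.8,-0.42,0,0,0,0,-0.18,0.9,-0.49,0,0,0,0,-0.2,1,-0.56,0,0,0]

```text
time: 18.05
position: [0.522, 0.002, 0.2284]
tool_rot: [[0.175, 0.985, -0.0], [0.985, -0.175, 0.0], [0.0, -0.0, -1.0]]
wrist_force: [-0.7, 0.7, -2.0]
opening: 0.0186
finger_force: 70.1
```

Request:
send_rows:
  commands: [0,-0.02,0.1,-0.07,0,0,0,0,-0.04,0.2,-0.14,0,0,0,0,-0.06,0.3,-0.21,0,0,0,0,-0.08,0.4,-0.28,0,0,0,0,-0.1,0.5,-0.35,0,0,0,0,-0.12,0.6,-0.42,0,0,0,0,-0.14,0.7,-0.49,0,0,0,0,-0.16,0.8,-0.55,0,0,0,0,-0.18,0.9,-0.6,0,0,0,0,-0.2,1,-0.65,0,0,0]

```text
time: 18.88
position: [0.5021, 0.102, 0.1637]
tool_rot: [[0.175, 0.985, 0.0], [0.985, -0.175, 0.0], [0.0, 0.0, -1.0]]
wrist_force: [0.3, -0.5, -2.4]
opening: 0.0184
finger_force: 70.1
```

Request:
send_rows:
  commands: [0,-0.02,0.1,-0.05,0,0,0,0,-0.04,0.2,-0.1,0,0,0,0,-0.06,0.3,-0.15,0,0,0,0,-0.08,0.4,-0.2,0,0,0,0,-0.1,0.5,-0.25,0,0,0,0,-0.12,0.6,-0.3,0,0,0,0,-0.14,0.7,-0.35,0,0,0,0,-0.16,0.8,-0.4,0,0,0,0,-0.17,0.9,-0.45,0,0,0,0,-0.18,1,-0.5,0,0,0]

```text
time: 19.72
position: [0.4842, 0.2021, 0.1138]
tool_rot: [[0.175, 0.985, 0.0], [0.985, -0.175, 0.0], [0.0, 0.0, -1.0]]
wrist_force: [-0.7, 0.1, -2.5]
opening: 0.0188
finger_force: 70.0
```

Request:
send_rows:
  commands: [0,0,0.1,-0.05,0,0,0,0,0,0.2,-0.1,0,0,0,0,0,0.3,-0.15,0,0,0,0,0,0.4,-0.2,0,0,0,0,0,0.5,-0.25,0,0,0,0,0,0.59,-0.3,0,0,0,0,0,0.66,-0.34,0,0,0,0,0,0.7,-0.37,0,0,0,0,0,0.72,-0.39,0,0,0,0,0,0.73,-0.4,0,0,0]

```text
time: 20.55
position: [0.4841, 0.2742, 0.0738]
tool_rot: [[0.175, 0.985, -0.0], [0.985, -0.175, -0.0], [-0.0, -0.0, -1.0]]
wrist_force: [-0.1, -0.7, -2.2]
opening: 0.0189
finger_force: 70.0
```

```bash
python3 - <<'E'
from h import *
w=snap('top','t6');s=snap('scene','s6');r=robot.sense();print(r['time'],r['position'],r['tool_rot'][:,2],r['wrist_force'],r['finger_force'])
cv2.imwrite('pics/c6.png',np.hstack([cv2.resize(w['img'][110:230,310:430],(400,400),interpolation=2),cv2.resize(s['img'][280:400,270:390],(400,400),interpolation=2)])[:,:,::-1])
E
```

```text
20.65 [0.4843533  0.27369436 0.07407707] [-2.40583089e-04 -4.98226861e-04 -9.99999847e-01] [-0.2666596  -0.26160496 -2.79195571] 70.03405094146729
```

View pics/c6.png

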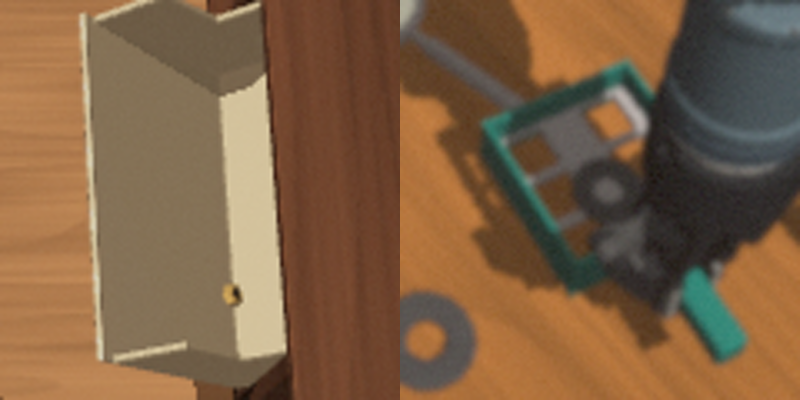

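The nut is in the bin at (232,294) in the left crop, and the washer is in the sieve. Lowering gently.

Request:
send_rows:
  commands: [0,0,0,-0.03,0,0,0,0,0,0,-0.08,0,0,0,0,0,0,-0.15,0,0,0,0,0,0,-0.23,0,0,0,0,0,0,-0.31,0,0,0,0,0,0,-0.38,0,0,0,0,0,0,-0.43,0,0,0,0,0,0,-0.47,0,0,0,0,0,0,-0.5,0,0,0,0,0,0,-0.51,0,0,0]

```text
time: 21.48
position: [0.4841, 0.274, 0.0227]
tool_rot: [[0.175, 0.985, -0.001], [0.985, -0.175, -0.0], [-0.0, -0.001, -1.0]]
wrist_force: [-0.3, 0.8, -3.1]
opening: 0.0187
finger_force: 70.0
```

Request:
send_rows:
  commands: [0,0,0,0,0,0,0,0,0,0,-0.005,0,0,0,0,0,0,-0.01,0,0,0,0,0,0,-0.015,0,0,0,0,0,0,-0.02,0,0,0,0,0,0,-0.025,0,0,0,0,0,0,-0.03,0,0,0,0,0,0,-0.035,0,0,0,0,0,0,-0.04,0,0,0,0,0,0,-0.04,0,0,0]

```text
time: 22.32
position: [0.4842, 0.274, 0.0191]
tool_rot: [[0.175, 0.985, -0.0], [0.985, -0.175, -0.0], [-0.0, -0.0, -1.0]]
wrist_force: [0.6, -0.2, -2.6]
opening: 0.0183
finger_force: 70.0
```

Request:
send_rows:
  commands: [0,0,0,-0.002,0,0,0,0,0,0,-0.004,0,0,0,0,0,0,-0.006,0,0,0,0,0,0,-0.008,0,0,0,0,0,0,-0.01,0,0,0,0,0,0,-0.01,0,0,0,0,0,0,-0.01,0,0,0,0,0,0,-0.01,0,0,0,0,0,0,-0.01,0,0,0,0,0,0,-0.01,0,0,0]

```text
time: 23.15
position: [0.4843, 0.2742, 0.0186]
tool_rot: [[0.175, 0.985, 0.0], [0.985, -0.175, -0.0], [-0.0, 0.0, -1.0]]
wrist_force: [-0.6, -0.6, 3.9]
opening: 0.0189
finger_force: 70.9
```

Request:
send_rows:
  commands: [0.2,0,0,0,0,0,0,0.25,0,0,0,0,0,0,0.3,0,0,0,0,0,0,0.4,0,0,0,0,0,0,0.55,0,0,0,0,0,0,0.7,0,0,0,0,0,0,0.85,0,0,0,0,0,0,1,0,0,0,0,0,0,1,0,0,0,0,0,0,1,0,0,0,0,0,0]

```text
time: 23.98
position: [0.4843, 0.2741, 0.0183]
tool_rot: [[0.175, 0.985, 0.0], [0.985, -0.175, 0.0], [0.0, 0.0, -1.0]]
wrist_force: [0.2, -0.4, 0.2]
opening: 0.0853
finger_force: 0.0
```

Request:
send_rows:
  commands: [1,0,0,0.05,0,0,0,1,0,0,0.12,0,0,0,1,0,0,0.22,0,0,0,1,0,0,0.34,0,0,0,1,0,0,0.46,0,0,0,1,0,0,0.58,0,0,0,1,0,0,0.7,0,0,0,1,0,0,0.82,0,0,0,1,0,0,0.92,0,0,0,1,0,0,1,0,0,0]

```text
time: 24.82
position: [0.4847, 0.2743, 0.12]
tool_rot: [[0.175, 0.985, 0.001], [0.985, -0.175, 0.001], [0.001, 0.001, -1.0]]
wrist_force: [-0.7, -0.2, -0.7]
opening: 0.0852
finger_force: 0.0
```

Request:
send_rows:
  commands: [1,0,0.1,0.05,0,0,0,1,0,0.2,0.1,0,0,0,1,0,0.3,0.15,0,0,0,1,0,0.4,0.2,0,0,0,1,0,0.5,0.3,0,0,0,1,0,0.6,0.4,0,0,0,1,0,0.7,0.5,0,0,0,1,0,0.7,0.5,0,0,0,1,0,0.7,0.5,0,0,0,1,0,0.7,0.5,0,0,0]

```text
time: 25.65
position: [0.4843, 0.3435, 0.168]
tool_rot: [[0.175, 0.985, -0.0], [0.985, -0.175, -0.001], [-0.001, -0.0, -1.0]]
wrist_force: [0.2, 0.5, 0.3]
opening: 0.0855
finger_force: 0.0
```

```bash
python3 - <<'E'
from h import *
w=snap('top','t7');s=snap('scene','s7');r=robot.sense();print(r['time'],r['position'],r['wrist_force'],r['opening'])
cv2.imwrite('pics/c7.png',np.hstack([cv2.resize(w['img'][110:230,310:430],(400,400),interpolation=2),cv2.resize(s['img'][280:400,270:390],(400,400),interpolation=2)])[:,:,::-1])
E
```

```text
25.75 [0.48426207 0.34266609 0.16743812] [ 0.6671383  -0.26920745 -0.14300593] 0.08539381581631623
```

View pics/c7.png

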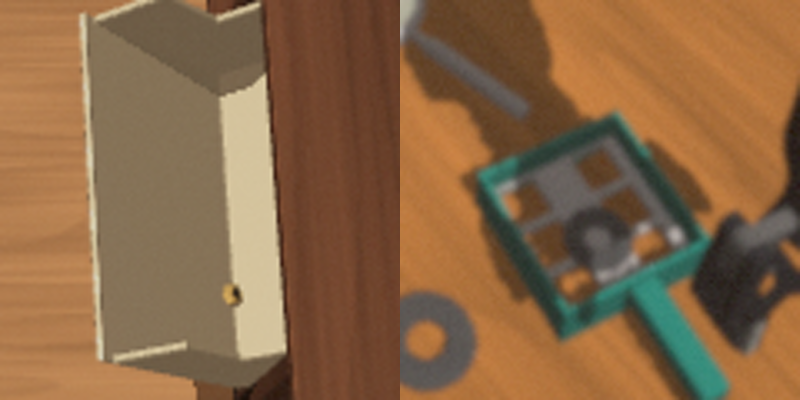

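The sieve is flat on the table with the washer in it, the gripper is clear, and the nut is in the bin.

```bash
python3 -c "
from station import robot
print(robot.finish_job())"
```

```text
the job is handed in; nothing more can be done
None
```

The nut was shaken through into the beige bin, and the sieve is back flat on the table where it stood, with the washer in it and the gripper clear; the job was handed in at about 26 s of the 69 s allowed.

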